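# Draw the suede brush out of the half-covered shoe-care box

## Task

The long suede brush lies in the shoe-care box with its bristle head under the fixed footrest board. Tilt it and draw it out slantwise, handle first, through the open half of the box, then hold it roughly level, bristles down, with the bristle head over the middle of the shoe stand, close above it (within about 10 cm) but not touching. Finish while still holding it still in the gripper, and leave the shoe stand, jar, heel guard and polish tin where they stand.

Things in the scene. Friction and masses are not known exactly. Their poses are not given: they have to be found in the camera images.
- carebox: wooden shoe-care box, fixed; origin: centre of its underside. Outside 166 mm (its x) by 252 mm (its y); walls 8 mm, floor 6 mm thick. Both end walls are 82 mm high. A fixed footrest board covers it from the -y end to y = -2 mm: underside at z = 82 mm, top with thin rubber pad at 95 mm. From y = -2 to the +y end wall it is open above; there the long walls are 66 mm high.
- opening (a point): middle of the box's open top, level with the end wall's rim (box x = 0, y = 58, z = 82 mm): 60 mm along the box's y to the board's edge on one side and to the inner face of the +y end wall on the other; 150 mm wide (box x)
- brush: long wooden suede brush, 222 mm along its y, 22 mm thick, 90 g. Origin: mid-length, at bristle-tip level; z up out of its back. Starts flat on the box floor, bristles down, head (-y) under the board, handle (+y) under the opening. Head y -111 to -39 mm, 34 wide. Straight handle y -39 to +91 mm, 18 wide (x), z 8 to 22 mm. Rubber nub y 91 to 111 mm, 24 wide, z 0 to 22 mm.
- brush_head (a point): centre of the bristle field at the level of the bristle tips (75 mm from the brush's origin, along its -y)
- brush_nub (a point): lower end of the rubber nub at the handle's tip (111 mm from the brush's origin, along its +y)
- stand: compact white hard shoe stand, loose, about 350 g, 62 mm high: foot plate 80 mm (its x) by 100 mm (its y), a stem, and a rounded sole-shaped pad 50 by 106 mm on top. Origin: centre of its underside.
- stand_top (a point): centre of the top face of the shoe stand's pad, 62 mm above the sill
- jar: bystander: clear glass jar with a red twist cap, 68 mm across, 105 mm high; origin at the centre of its underside
- heelguard: bystander: U-shaped blue plastic heel guard, about 60 mm across, 32 mm high; origin at the centre of its underside
- polishtin: bystander: flat round dark metal polish tin, 80 mm across, 27 mm high; origin at the centre of its underside

How it is judged:
On the way, in this order (a step that is already met when the one before it is completed fails the run):
1. the handle's nub is up over the box's rim while the bristle head is still inside, under the board (the brush slants through the opening) (z of brush_nub in the frame of carebox above 0.082 m and z of brush_head in the frame of carebox below 0.07 m and y of brush_head in the frame of carebox below -0.01 m and angle between brush's own z axis and vertical above 0.15 rad), for 0.1 s.
2. the whole brush is out, above the box's rim height (height (world z) of each of brush_head, brush_nub above 0.1 m), for 0.1 s.
At the end, for the whole second after the job is handed in: The gripper holds the brush still, bristles down and level within 0.30 rad; the centre of the bristles is within 35 mm (level distance) of the middle of the stand's top and 12 to 130 mm above it; the brush touches neither stand nor box nor rests on anything; the stand is upright (contact force between the fingers and brush above 0.5 N and horizontal distance between brush_head and stand_top below 0.035 m and z of brush_head in the frame of stand_top between 0.012 and 0.13 m and angle between brush's own z axis and vertical below 0.3 rad and contact force between brush and stand below 0.05 N and contact force between brush and carebox below 0.05 N and height (world z) of brush_nub above 0.03 m and angle between stand's own z axis and vertical below 0.1 rad and linear speed of brush below 0.03 m/s); the arm keeps its last pose, push and grip.
It fails at once if the shoe stand is moved by more than 25 mm (distance of stand from where it was at the start of the episode above 0.025 m).
It fails at once if the jar is moved by more than 25 mm (distance of jar from where it was at the start of the episode above 0.025 m).
It fails at once if the heel guard is moved by more than 25 mm (distance of heelguard from where it was at the start of the episode above 0.025 m).
It fails at once if the polish tin is moved by more than 25 mm (distance of polishtin from where it was at the start of the episode above 0.025 m).
It also fails if it takes over 53 s, if anything falls off the work surface, if the arm or the gripper's body presses on something with over 40 N, if the wrist force passes 120 N, or if a joint passes its speed limit or range.

## Robot

A 6-joint arm with a two-finger parallel gripper is mounted at the origin on the work surface. World frame = base frame: x ahead of the robot, y to its left, z up, the work surface at z = 0. Lengths are in m, angles in rad, forces in N, time in s.
With the tool pointing down it reaches from about 0.275 to 0.775 m from the base axis. Payload 14.6 kg.
Tool frame: the origin (TCP) lies on the mounting face of the last link; the fingertips stand 173 mm ahead of it and the grasp point (between the pads) lies 155 mm ahead of it; z points along the fingers, y is the direction in which the jaws open and shut (so a half turn about z gives the same grasp; the last joint's range is limited). The gripper opens to 85 mm and grips with 20 to 120 N. Pads are 22 mm wide; open, the fingers measure 114 mm over their backs; the gripper's body (76 mm by 85 mm) begins 54 mm behind the grasp point. The pads swing forward as they close: fully open they stand 13 mm farther back than shut.
Start: joints at [1.133, 0.263, -0.048, 1.259, 0, 1.415], TCP at [0.147, 0.504, 0.405] pointing down, gripper open.
Joint ranges: [-2.65, 2.65], [-0.89, 1.7], [-1.18, 1.37], [-2.13, 2.11], [-1.35, 1.29], [-3.14, 3.14]. Speed limits (rad/s): [1.89, 1.89, 2.57, 2.79, 3.14, 3.14].

## Interface

Orientations are given as a unit quaternion [w, x, y, z].
In Python, from cell import bot gives the robot as it stands.
- The arm moves only by the shell command python3 -m inch 'ROWS' [OPENING] [FORCE]. ROWS is a JSON object of lists of equal length, an entry for each row: "travel": the shift along the tool's x, y, z in m, a list of three; "delta_rot": the turn, a rotation vector about the tool's x, y, z in rad, a list of three. A call has exactly 5 rows; each row shifts and turns the commanded pose from where the row before left it, along the tool's axes as they then stand; what a row does not reach is not made up. A row lasts 1/12 s, in which the tool goes at most 41.7 mm and 7.16 degrees, less where a joint would pass 70% of its speed; a pose out of reach is approached as far as the arm can. A call is refused whole if a number of a shift passes 0.0417 or a number of a turn 0.125, either way. A call with a gripper value outside its range is refused whole. OPENING is the finger opening in m, from 0 to 0.0854, set as the call begins (- or left out, the last holds). The fingers move at their own pace and stop on an object; FORCE is the grip in N (left out, the last holds). Time passes only in rows, so rows that do not move let the fingers close, or fill a call up. It gives the time, the measured TCP pose, the force and the opening at its end, in the units of the state.
- bot.state(): the state, without advancing time (a new reading comes with each control period).
- bot.get_image(name): name is "scene" or "top" or "wrist"; returns a dict with "image" (420x560x3 uint8, red, green, blue), "mtx" (3x3 intrinsics, pixels), "rvec" (rotation vector, rad) and "tvec" (3), from world to camera coordinates, as OpenCV has them; the wrist camera has in their place "mount" (4x4, takes a point from camera to tool coordinates, whose origin is the TCP and whose axes are the flange's). Camera axes: x right, y down, z forward; pixel columns grow to the right and rows downward; lengths in m; the calibration is good to about 2 mm. The wrist camera is an equidistant fisheye: a pixel r from the principal point sees the ray r / f radians off the axis. A picture is of the moment at which its call begins: read the wrist's pose just before it. There is no depth.
- bot.hand_in(): hands the job in, once; it reports no verdict.
The state is a dict: "time": time; "q": joint angles; "qd": joint speeds; "joint_efforts": joint torques, N m; "tcp_pos": TCP position; "ee_rot": TCP orientation; "wrist_force": force on the tool from outside, world axes, zero at the start; "torque": the same for the moment, N m; "width": opening from 0.0 (shut) to 1.0 (fully open).
Only numpy, scipy, OpenCV 4.12 (cv2) and the standard library are available. Lean on these libraries where they do the work, as an engineer would, in place of code of your own. Each camera call takes 0.05 s, during which the arm holds its last target. There are 200 camera calls.

## Working session

There is one attempt and no reset: what is moved stays moved. The work goes in short steps, Python scripts to look and compute and a shell command to move; the robot and the scene stay as the last step left them, time stands still between calls to the robot, and variables do not carry over. Pictures are saved under pics/ and viewed, about 8 in all and at most 12, crops included, and the job is handed in when it is done.

```bash
ls; mkdir -p pics
python3 - <<'E'
from cell import bot
import cv2,numpy as np
np.set_printoptions(precision=4,suppress=True)
print(bot.state())
for n in("top","scene"):
    r=bot.get_image(n); cv2.imwrite(f"pics/{n}0.png",r["image"][:,:,::-1]); np.savez(f"{n}.npz",**{k:r[k] for k in("mtx","rvec","tvec")}); print(r["mtx"],r["rvec"],r["tvec"])
E
```

```text
pics
{'time': 0.0, 'q': array([ 1.1327,  0.2635, -0.0489,  1.2594, -0.    ,  1.4155]), 'qd': array([ 0.0001, -0.0004,  0.0008, -0.0007,  0.0008,  0.0004]), 'joint_efforts': array([  0.0012, -63.7618,  38.4567,   0.0137,  -0.0001,  -0.    ]), 'tcp_pos': array([0.1465, 0.5041, 0.4042]), 'ee_rot': array([-0.0001,  0.1409,  0.99  , -0.0005]), 'wrist_force': array([-0.2335, -0.0341,  0.5164]), 'torque': array([-0.0202, -0.0197,  0.0099]), 'width': 0.9985195818289859}
[[388.1711   0.     287.3095]
 [  0.     388.1711 212.9842]
 [  0.       0.       1.    ]] [ 2.171  -2.2051  0.0539] [-0.038   0.6382  0.762 ]
[[480.972    0.     280.1644]
 [  0.     480.972  215.9756]
 [  0.       0.       1.    ]] [ 1.6305  1.5616 -0.9011] [ 0.0515 -0.2359  1.5297]
```

View pics/top0.png

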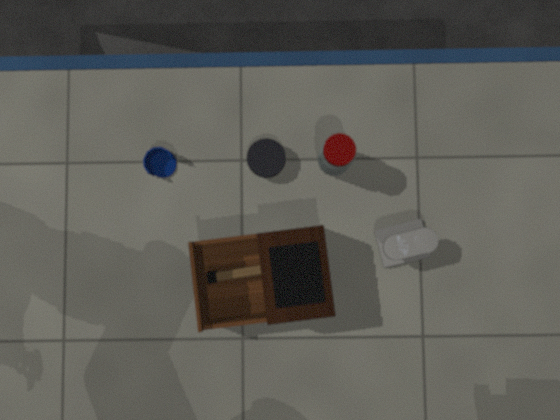

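View pics/scene0.png

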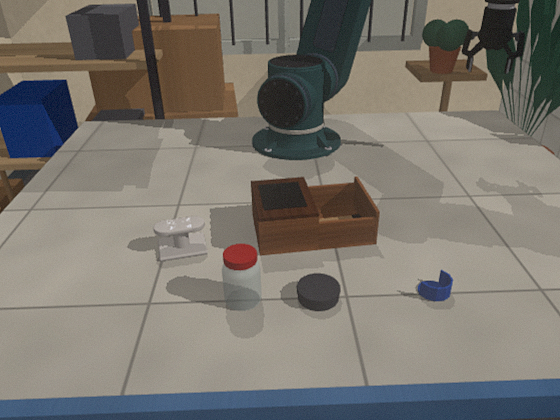

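Top: box spans about px (190,240)–(335,320), with its open half to the left. The brush handle runs from the nub at (212,276) to (261,271). Stand pad is at about (410,243), tin at (266,158), jar at (340,150), heel guard at (160,162). The scene view agrees. Next I'll enlarge the box and stand.

Run:
```python
import cv2
im=cv2.imread("pics/top0.png")[215:345,180:450]
im=cv2.convertScaleAbs(im,alpha=1.6,beta=10)
im=cv2.resize(im,None,fx=2.96,fy=2.96,interpolation=cv2.INTER_CUBIC)
for i in range(0,270,20): cv2.putText(im,str(180+i),(int(i*2.96),8),0,.3,(255,255,255)); cv2.line(im,(int(i*2.96),10),(int(i*2.96),16),(255,255,255))
for i in range(5,130,20): cv2.putText(im,str(215+i),(0,int(i*2.96)),0,.3,(255,255,255))
cv2.imwrite("pics/crop.png",im)
```

```text
(no output)
```

View pics/crop.png

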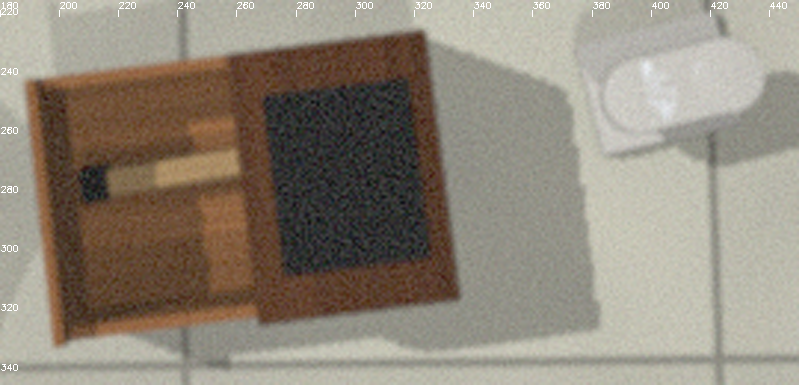

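The crop shows the board corners at (230,57), (425,30), (460,298) and (259,324), and the end-wall corners at (26,82) and (57,346). The nub centre is about (95,184), the handle meets the board at (238,164), and the pad centre is about (684,85).

```bash
cat > h.py <<'E'
import numpy as np,cv2
from scipy.spatial.transform import Rotation as R
np.set_printoptions(precision=4,suppress=True)
def px2w(cam,uv,z):
    c=np.load(cam+".npz"); M=cv2.Rodrigues(c["rvec"])[0]; t=c["tvec"].ravel()
    d=M.T@np.linalg.inv(c["mtx"])@np.array([*uv,1.]); o=-M.T@t
    return o+d*(z-o[2])/d[2]
def crop(p): return (p[0]/2.96+180-.33,p[1]/2.96+215-.33)
def q2R(q): return R.from_quat([q[1],q[2],q[3],q[0]])
E
python3 - <<'E'
from h import *
from scipy.optimize import least_squares
# box corners -> label: open(+y) at left of image
P=[((230,57),.095),((425,30),.095),((460,298),.095),((259,324),.095),((26,82),.082),((57,346),.082)]
W=np.array([px2w("top",crop(p),z) for p,z in P]); print(W)
for s in(1,-1):
    B=np.array([[s*83,-2],[s*83,-126],[-s*83,-126],[-s*83,-2],[s*83,126],[-s*83,126]])/1e3
    def f(x):
        c,d=np.cos(x[2]),np.sin(x[2]); return (B@np.array([[c,d],[-d,c]])+x[:2]-W[:,:2]).ravel()
    r=min((least_squares(f,[*W[:,:2].mean(0),a]) for a in(0,1.5,3,-1.5)),key=lambda r:r.cost); print(s,r.x,r.fun*1e3)
for n,p,z in [("nub",(95,184),.028),("nubL",(81,185),.028),("hand",(238,164),.028),("pad",(684,85),.062),("padL",(603,97),.058),("padR",(765,74),.058)]: print(n,px2w("top",crop(p),z))
for n,p in [("tin",(266,158,.027)),("jar",(340,150,.105)),("heel",(160,162,.03))]: print(n,px2w("top",p[:2],p[2]))
E
```

```text
[[ 0.5961  0.0061  0.095 ]
 [ 0.6107 -0.1132  0.095 ]
 [ 0.449  -0.131   0.095 ]
 [ 0.4352 -0.0096  0.095 ]
 [ 0.5826  0.1344  0.082 ]
 [ 0.4206  0.1154  0.082 ]]
1 [0.5156 0.001  0.1115] [ 2.25    2.1632  1.4189 -1.7557 -1.8468 -2.5001 -1.8317 -0.5768  1.5201
  1.0871 -1.5104  1.5824]
-1 [0.5156 0.001  0.1248] [-162.5712  -17.4039 -161.7647  -21.1284  164.6472   17.2656  163.0247
   18.9944 -164.9916  -18.6807  161.6555   20.953 ]
nub [0.5134 0.1026 0.028 ]
nubL [0.5129 0.112  0.028 ]
hand [0.5252 0.0073 0.028 ]
pad [ 0.574  -0.2799  0.062 ]
padL [ 0.567  -0.2292  0.058 ]
padR [ 0.5801 -0.333   0.058 ]
tin [ 0.7481 -0.007   0.027 ]
jar [ 0.7446 -0.1453  0.105 ]
heel [0.7431 0.205  0.03  ]
```

```bash
cat >> h.py <<'E'
YAW=0.115; G=np.array([0.519,0.0585])   # handle grasp point, world xy
def down(yaw,tilt=0):
    y=np.array([np.cos(yaw),np.sin(yaw),0]);z=np.array([0,0,-1.]);x=np.cross(y,z)
    return R.from_matrix(np.c_[x,y,z])*R.from_rotvec([0,tilt,0])
def plan(s,p,Rt,n):
    "constant rows (travel, delta_rot) from state s to TCP p,Rt in n rows"
    R0=q2R(s["ee_rot"]); w=(R0.inv()*Rt).as_rotvec()/n
    S=sum((R0*R.from_rotvec(w*k)).as_matrix() for k in range(n))
    t=np.linalg.solve(S,np.array(p)-s["tcp_pos"]); print(n,"rows: travel",t,"rot",w)
def show(s):
    print("t",round(s["time"],2),s["tcp_pos"],"rpy-err",(down(YAW).inv()*q2R(s["ee_rot"])).as_rotvec(),"F",s["wrist_force"],"w",round(s["width"],3),"q",s["q"])
E
python3 - <<'E'
from h import *
from cell import bot
s=bot.state(); show(s); plan(s,[*G,.34],down(YAW),20)
E
```

```text
t 0.1 [0.1465 0.5041 0.4043] rpy-err [ 0.0009 -0.0004 -1.173 ] F [-0.2921 -0.5824 -0.1542] w 1.001 q [ 1.1327  0.2635 -0.0488  1.2594 -0.      1.4155]
20 rows: travel [-0.0308 -0.0011  0.0032] rot [-0.      0.      0.0587]
```

```bash
python3 -m inch '{"travel":[[-0.0308,-0.0011,0.0032],[-0.0308,-0.0011,0.0032],[-0.0308,-0.0011,0.0032],[-0.0308,-0.0011,0.0032],[-0.0308,-0.0011,0.0032]],"delta_rot":[[0,0,0.0587],[0,0,0.0587],[0,0,0.0587],[0,0,0.0587],[0,0,0.0587]]}'
python3 -m inch '{"travel":[[-0.0308,-0.0011,0.0032],[-0.0308,-0.0011,0.0032],[-0.0308,-0.0011,0.0032],[-0.0308,-0.0011,0.0032],[-0.0308,-0.0011,0.0032]],"delta_rot":[[0,0,0.0587],[0,0,0.0587],[0,0,0.0587],[0,0,0.0587],[0,0,0.0587]]}'
python3 -m inch '{"travel":[[-0.0308,-0.0011,0.0032],[-0.0308,-0.0011,0.0032],[-0.0308,-0.0011,0.0032],[-0.0308,-0.0011,0.0032],[-0.0308,-0.0011,0.0032]],"delta_rot":[[0,0,0.0587],[0,0,0.0587],[0,0,0.0587],[0,0,0.0587],[0,0,0.0587]]}'
python3 -m inch '{"travel":[[-0.0308,-0.0011,0.0032],[-0.0308,-0.0011,0.0032],[-0.0308,-0.0011,0.0032],[-0.0308,-0.0011,0.0032],[-0.0308,-0.0011,0.0032]],"delta_rot":[[0,0,0.0587],[0,0,0.0587],[0,0,0.0587],[0,0,0.0587],[0,0,0.0587]]}'
python3 - <<'E'
from h import *
from cell import bot
s=bot.state(); show(s); plan(s,[*G,.29],down(YAW),5)
r=bot.get_image("wrist"); im=r["image"][:,:,::-1]; cv2.imwrite("pics/w1.png",im); np.savez("w1.npz",mount=r["mount"],mtx=r["mtx"],p=s["tcp_pos"],q=s["ee_rot"]); print(r["mount"],r["mtx"])
E
```

```text
time: 0.52
tcp_pos: [0.2869, 0.4386, 0.3882]
ee_rot: [-0.0, 0.285, 0.958, -0.0]
wrist_force: [1.3, 0.3, -0.8]
width: 1.003
time: 0.93
tcp_pos: [0.4013, 0.3358, 0.3722]
ee_rot: [-0.0, 0.423, 0.906, -0.0]
wrist_force: [0.6, 0.7, 0.1]
width: 0.999
time: 1.35
tcp_pos: [0.4809, 0.2045, 0.3562]
ee_rot: [-0.0, 0.551, 0.835, -0.0]
wrist_force: [0.7, 1.2, 0.3]
width: 1.001
time: 1.77
tcp_pos: [0.5191, 0.0557, 0.3402]
ee_rot: [-0.0, 0.667, 0.745, -0.0]
wrist_force: [0.2, -0.1, -0.1]
width: 0.996
t 1.77 [0.5191 0.0557 0.3402] rpy-err [0.0004 0.0001 0.0039] F [ 0.2171 -0.0597 -0.0899] w 0.996 q [-0.0492  0.2868 -0.1931  1.0913  0.      1.4105]
5 rows: travel [0.0005 0.     0.01  ] rot [-0.0001 -0.     -0.0008]
[[-0.     -0.9462 -0.3236  0.0835]
 [ 1.     -0.0001  0.0001 -0.0008]
 [-0.0001 -0.3236  0.9462  0.0299]
 [ 0.      0.      0.      1.    ]] [[325.1923   0.     279.0658]
 [  0.     325.1923 205.7645]
 [  0.       0.       1.    ]]
```

View pics/w1.png

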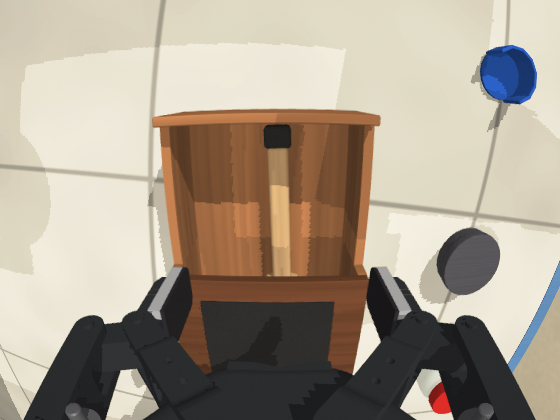

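The wrist view shows the nub centred at (278,136), with its tip edge near (278,125). The handle meets the board edge at (282,274), and the end-wall rim's inner edge is near (270,124). The jaws straddle the handle.

Run:
```python
from h import *
d=np.load("w1.npz"); Rw=q2R(d["q"]).as_matrix()
def f(uv,z):
    K=d["mtx"]; v=np.array([uv[0]-K[0,2],uv[1]-K[1,2]]); r=np.hypot(*v); a=r/K[0,0]
    c=np.array([*(np.sin(a)*v/r),np.cos(a)]); M=d["mount"]
    o=d["p"]+Rw@M[:3,3]; w=Rw@M[:3,:3]@c; return o+w*(z-o[2])/w[2]
for n,p,z in [("nubtip",(278,125),.028),("nubfront",(278,148),.028),("handEdge",(282.5,274),.028),("boardedgeL",(188,277),.095),("boardedgeR",(367,277),.095),("wallL",(154,119),.082),("wallR",(380,119),.082)]: print(n,f(p,z))
```

```text
nubtip [0.5106 0.1157 0.028 ]
nubfront [0.5128 0.0956 0.028 ]
handEdge [ 0.5311 -0.0289  0.028 ]
boardedgeL [ 0.452  -0.0019  0.095 ]
boardedgeR [0.5929 0.014  0.095 ]
wallL [0.4195 0.1174 0.082 ]
wallR [0.5823 0.1344 0.082 ]
```

```bash
sed -i 's/^YAW=.*/YAW=0.125; G=np.array([0.518,0.059])/' h.py
python3 -m inch '{"travel":[[0.0006,-0.0002,0.02],[0.0006,-0.0002,0.02],[0.0006,-0.0002,0.02],[0.0006,-0.0002,0.02],[0.0006,-0.0002,0.02]],"delta_rot":[[0,0,-0.003],[0,0,-0.003],[0,0,-0.003],[0,0,-0.003],[0,0,-0.003]]}' 0.06
python3 - <<'E'
from h import *
from cell import bot
s=bot.state(); show(s); plan(s,[*G,.184],down(YAW),5)
E
```

```text
time: 2.23
tcp_pos: [0.5173, 0.0601, 0.2396]
ee_rot: [-0.0, 0.66, 0.751, -0.0]
wrist_force: [1.3, -0.3, -0.7]
width: 0.699
t 2.23 [0.5173 0.0601 0.2396] rpy-err [ 0.0003  0.     -0.0041] F [ 1.3224 -0.3496 -0.7014] w 0.699 q [-0.0409  0.3645 -0.3756  0.831  -0.      1.4008]
5 rows: travel [-0.0002  0.0001  0.0111] rot [-0.0001 -0.      0.0008]
```

```bash
python3 -m inch '{"travel":[[0,0,0.0111],[0,0,0.0111],[0,0,0.0111],[0,0,0.0111],[0,0,0.0111]],"delta_rot":[[0,0,0],[0,0,0],[0,0,0],[0,0,0],[0,0,0]]}' 
python3 -m inch '{"travel":[[0,0,0],[0,0,0],[0,0,0],[0,0,0],[0,0,0]],"delta_rot":[[0,0,0],[0,0,0],[0,0,0],[0,0,0],[0,0,0]]}' 0.0 40
python3 -m inch '{"travel":[[0,0,0],[0,0,0],[0,0,0],[0,0,0],[0,0,0]],"delta_rot":[[0,0,0],[0,0,0],[0,0,0],[0,0,0],[0,0,0]]}' 0.0 60
python3 - <<'E'
from h import *
from cell import bot
s=bot.state(); show(s)
r=bot.get_image("wrist"); im=r["image"][:,:,::-1]; cv2.imwrite("pics/w2.png",im)
E
```

```text
time: 2.65
tcp_pos: [0.5173, 0.0602, 0.1844]
ee_rot: [-0.0, 0.66, 0.751, -0.0]
wrist_force: [0.2, 0.3, -0.0]
width: 0.699
time: 3.07
tcp_pos: [0.5178, 0.0601, 0.1859]
ee_rot: [0.0, 0.66, 0.751, 0.0]
wrist_force: [-1.1, -0.6, 4.5]
width: 0.196
time: 3.48
tcp_pos: [0.5177, 0.0601, 0.186]
ee_rot: [0.001, 0.66, 0.751, 0.0]
wrist_force: [-0.8, 1.3, 6.5]
width: 0.193
t 3.48 [0.5177 0.0601 0.186 ] rpy-err [-0.0014 -0.0002 -0.004 ] F [-0.8496  1.3256  6.4529] w 0.193 q [-0.0408  0.4243 -0.4538  0.6913  0.      1.401 ]
```

View pics/w2.png

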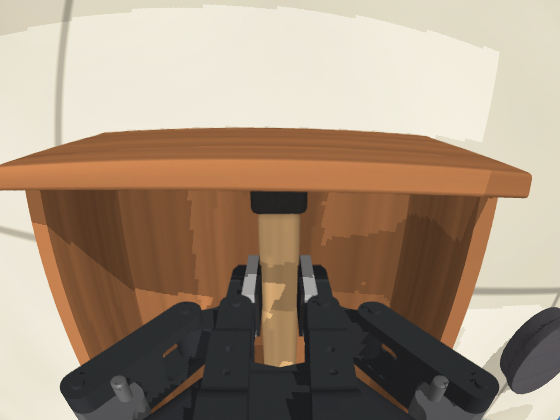

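The grip is on the handle: jaws at (250–310, 285), nub clear of the end wall, opening about 16 mm. Next I'll work out the tilt about the head tip and the slanted draw.

```bash
cat >> h.py <<'E'
YAW=0.129; U=np.array([-np.sin(YAW),np.cos(YAW),0]); TIP0=np.array([.5177,.0601,0])-.169*U+[0,0,.006]
def tcp(du,dz,th):  # head tip moved du along the brush's level direction, dz up; tilt th
    return TIP0+U*(du+.169*np.cos(th)-.180*np.sin(th))+np.array([0,0,dz+.169*np.sin(th)+.180*np.cos(th)])
E
python3 - <<'E'
from h import *
w=[(0,0,0),(0,.003,.19),(0.002,.003,.38),(.052,.023,.38),(.102,.043,.38),(.152,.063,.38),(.202,.083,.38),(.242,.105,.38)]
prev=None
for a in w:
    p=tcp(*a); Rt=down(YAW,a[2]); q=Rt.as_quat()
    if prev is not None: plan(prev,p,Rt,5)
    prev=dict(tcp_pos=p,ee_rot=[q[3],*q[:3]]); print(a,p)
E
```

```text
(0, 0, 0) [0.5177 0.0601 0.186 ]
5 rows: travel [-0.0069  0.     -0.0069] rot [0.    0.038 0.   ]
(0, 0.003, 0.19) [0.5225 0.0234 0.2177]
5 rows: travel [-0.0066  0.     -0.0062] rot [ 0.     0.038 -0.   ]
(0.002, 0.003, 0.38) [ 0.5276 -0.0161  0.2388]
5 rows: travel [ 0.0108 -0.     -0.    ] rot [0. 0. 0.]
(0.052, 0.023, 0.38) [0.5212 0.0335 0.2588]
5 rows: travel [ 0.0108  0.     -0.    ] rot [0. 0. 0.]
(0.102, 0.043, 0.38) [0.5147 0.0831 0.2788]
5 rows: travel [ 0.0108 -0.     -0.    ] rot [0. 0. 0.]
(0.152, 0.063, 0.38) [0.5083 0.1327 0.2988]
5 rows: travel [ 0.0108  0.     -0.    ] rot [0. 0. 0.]
(0.202, 0.083, 0.38) [0.5019 0.1823 0.3188]
5 rows: travel [ 0.0091 -0.     -0.0011] rot [0. 0. 0.]
(0.242, 0.105, 0.38) [0.4967 0.2219 0.3408]
```

```bash
python3 -m inch '{"travel":[[-0.0069,0,-0.0080],[-0.0069,0,-0.0071],[-0.0069,0,-0.0069],[-0.0069,0,-0.0069],[-0.0069,0,-0.0069]],"delta_rot":[[0,0.038,0],[0,0.038,0],[0,0.038,0],[0,0.038,0],[0,0.038,0]]}'
python3 -m inch '{"travel":[[-0.0066,0,-0.0062],[-0.0066,0,-0.0062],[-0.0066,0,-0.0062],[-0.0066,0,-0.0062],[-0.0066,0,-0.0062]],"delta_rot":[[0,0.038,0],[0,0.038,0],[0,0.038,0],[0,0.038,0],[0,0.038,0]]}'
python3 -m inch '{"travel":[[0,0,0],[0,0,0],[0,0,0],[0,0,0],[0,0,0]],"delta_rot":[[0,0,0],[0,0,0],[0,0,0],[0,0,0],[0,0,0]]}'
python3 - <<'E'
from h import *
from cell import bot
s=bot.state(); show(s)
r=bot.get_image("wrist"); im=r["image"][:,:,::-1]
r=bot.get_image("scene"); im2=cv2.resize(r["image"][150:290,200:420,::-1],(560,356),interpolation=2); cv2.imwrite("pics/w3.png",cv2.resize(np.vstack([im[:240],im2]),None,fx=1,fy=1))
E
```

```text
time: 3.95
tcp_pos: [0.5223, 0.0231, 0.219]
ee_rot: [-0.072, 0.657, 0.748, 0.063]
wrist_force: [0.6, 0.2, -0.8]
width: 0.193
time: 4.37
tcp_pos: [0.5274, -0.0165, 0.2401]
ee_rot: [-0.142, 0.648, 0.738, 0.125]
wrist_force: [0.5, -1.0, -0.9]
width: 0.193
time: 4.78
tcp_pos: [0.5272, -0.0156, 0.2394]
ee_rot: [-0.142, 0.648, 0.738, 0.124]
wrist_force: [0.0, 0.0, -0.1]
width: 0.188
t 4.78 [ 0.5272 -0.0156  0.2394] rpy-err [ 0.0002  0.3794 -0.0007] F [ 0.0116  0.0284 -0.0945] w 0.188 q [-0.2584  0.426  -0.3012  0.9935  0.3499  1.1561]
```

View pics/w3.png

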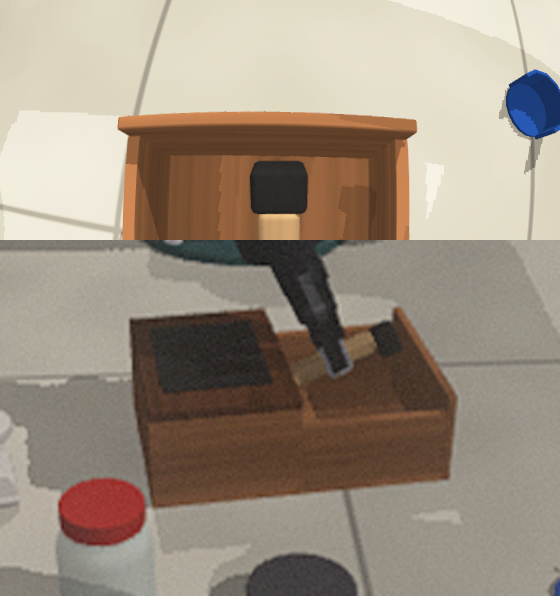

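The wrist view shows the nub at the same place in the tool frame as before (lower edge at row 213), so the brush turned rigidly with the gripper. In the scene view it slants through the opening, nub at about (385,338) in the crop. I'll check its height by projecting the expected nub.

Run:
```python
from h import *
from cell import bot
s=bot.state(); c=np.load("scene.npz"); Rw=q2R(s["ee_rot"]).as_matrix()
def b(x,y,z): # brush mm -> world
    return s["tcp_pos"]+Rw@np.array([y-58,x,180-z])/1e3
P=np.array([b(0,111,0),b(0,-75,0),b(12,111,22),b(12,91,22),b(12,111,0),b(12,91,0)]); print(P)
uv=cv2.projectPoints(P,c["rvec"],c["tvec"],c["mtx"],None)[0][:,0]; print((uv-[200,150])*560/220+[0,240])
```

```text
[[ 0.5123  0.0992  0.0919]
 [ 0.5346 -0.0721  0.0229]
 [ 0.5252  0.0927  0.1123]
 [ 0.5276  0.0743  0.1049]
 [ 0.5242  0.1008  0.0919]
 [ 0.5266  0.0824  0.0845]]
[[398.3219 345.1845]
 [200.246  433.9505]
 [394.7154 331.173 ]
 [372.7244 341.0498]
 [402.5246 351.7653]
 [380.7691 361.5032]]
```

```bash
python3 -m inch '{"travel":[[0.0108,0,0.0006],[0.0108,0,0.0006],[0.0108,0,0.0006],[0.0108,0,0.0006],[0.0108,0,0.0006]],"delta_rot":[[0,0,0],[0,0,0],[0,0,0],[0,0,0],[0,0,0]]}'
python3 -m inch '{"travel":[[0.0108,0,0],[0.0108,0,0],[0.0108,0,0],[0.0108,0,0],[0.0108,0,0]],"delta_rot":[[0,0,0],[0,0,0],[0,0,0],[0,0,0],[0,0,0]]}'
python3 -m inch '{"travel":[[0.0108,0,0],[0.0108,0,0],[0.0108,0,0],[0.0108,0,0],[0.0108,0,0]],"delta_rot":[[0,0,0],[0,0,0],[0,0,0],[0,0,0],[0,0,0]]}'
python3 - <<'E'
from h import *
from cell import bot
s=bot.state(); show(s)
E
```

```text
time: 5.3
tcp_pos: [0.5205, 0.0361, 0.2572]
ee_rot: [-0.142, 0.648, 0.738, 0.125]
wrist_force: [1.2, -0.4, -0.5]
width: 0.193
time: 5.72
tcp_pos: [0.5142, 0.0854, 0.2771]
ee_rot: [-0.142, 0.648, 0.738, 0.125]
wrist_force: [0.5, 0.2, -0.8]
width: 0.197
time: 6.13
tcp_pos: [0.5077, 0.1351, 0.2971]
ee_rot: [-0.142, 0.648, 0.738, 0.125]
wrist_force: [0.5, 0.2, -0.8]
width: 0.19
t 6.13 [0.5077 0.1351 0.2971] rpy-err [0.   0.38 0.  ] F [ 0.5312  0.2345 -0.7586] w 0.19 q [ 0.0247  0.3301 -0.2771  1.0052  0.3778  1.4585]
```

```bash
python3 -m inch '{"travel":[[0.0074,0,-0.0186],[0.0074,0,-0.0186],[0.0074,0,-0.0186],[0.0074,0,-0.0186],[0.0074,0,-0.0186]],"delta_rot":[[0,0,0],[0,0,0],[0,0,0],[0,0,0],[0,0,0]]}'
python3 - <<'E'
from h import *
from cell import bot
s=bot.state(); show(s); plan(s,s["tcp_pos"]+[0,0,-.02],down(YAW),10)
q=down(YAW).as_quat(); a=dict(tcp_pos=s["tcp_pos"]+[0,0,-.02],ee_rot=[q[3],*q[:3]])
F=np.array([.574,-.280,.310])+.133*U; print(F); plan(a,F+[0,0,.04],down(YAW),20)
E
```

```text
time: 6.55
tcp_pos: [0.5076, 0.1345, 0.398]
ee_rot: [-0.142, 0.648, 0.738, 0.125]
wrist_force: [0.9, 0.0, -2.1]
width: 0.196
t 6.55 [0.5076 0.1345 0.398 ] rpy-err [ 0.0001  0.38   -0.    ] F [ 0.911   0.0426 -2.132 ] w 0.196 q [ 0.0236  0.2717 -0.0764  1.2648  0.3778  1.4573]
10 rows: travel [-0.0004  0.      0.002 ] rot [-0.    -0.038  0.   ]
[ 0.5569 -0.1481  0.31  ]
20 rows: travel [-0.0143  0.0006  0.0014] rot [0. 0. 0.]
```

```bash
python3 -m inch '{"travel":[[-0.0004,0,0.002],[-0.0004,0,0.002],[-0.0004,0,0.002],[-0.0004,0,0.002],[-0.0004,0,0.002]],"delta_rot":[[0,-0.038,0],[0,-0.038,0],[0,-0.038,0],[0,-0.038,0],[0,-0.038,0]]}'
python3 -m inch '{"travel":[[-0.0004,0,0.002],[-0.0004,0,0.002],[-0.0004,0,0.002],[-0.0004,0,0.002],[-0.0004,0,0.002]],"delta_rot":[[0,-0.038,0],[0,-0.038,0],[0,-0.038,0],[0,-0.038,0],[0,-0.038,0]]}'
python3 -m inch '{"travel":[[-0.0143,0.0006,0.0014],[-0.0143,0.0006,0.0014],[-0.0143,0.0006,0.0014],[-0.0143,0.0006,0.0014],[-0.0143,0.0006,0.0014]],"delta_rot":[[0,0,0],[0,0,0],[0,0,0],[0,0,0],[0,0,0]]}'
python3 -m inch '{"travel":[[-0.0143,0.0006,0.0014],[-0.0143,0.0006,0.0014],[-0.0143,0.0006,0.0014],[-0.0143,0.0006,0.0014],[-0.0143,0.0006,0.0014]],"delta_rot":[[0,0,0],[0,0,0],[0,0,0],[0,0,0],[0,0,0]]}'
python3 -m inch '{"travel":[[-0.0143,0.0006,0.0014],[-0.0143,0.0006,0.0014],[-0.0143,0.0006,0.0014],[-0.0143,0.0006,0.0014],[-0.0143,0.0006,0.0014]],"delta_rot":[[0,0,0],[0,0,0],[0,0,0],[0,0,0],[0,0,0]]}'
python3 -m inch '{"travel":[[-0.0143,0.0006,0.0014],[-0.0143,0.0006,0.0014],[-0.0143,0.0006,0.0014],[-0.0143,0.0006,0.0014],[-0.0143,0.0006,0.0014]],"delta_rot":[[0,0,0],[0,0,0],[0,0,0],[0,0,0],[0,0,0]]}'
python3 -m inch '{"travel":[[0,0,0],[0,0,0],[0,0,0],[0,0,0],[0,0,0]],"delta_rot":[[0,0,0],[0,0,0],[0,0,0],[0,0,0],[0,0,0]]}'
python3 - <<'E'
from h import *
from cell import bot
s=bot.state(); show(s)
plan(s,np.array([.574,-.280,.310])+.133*U,down(YAW),5)
r=bot.get_image("scene"); t=bot.get_image("top")
cv2.imwrite("pics/s4.png",cv2.resize(np.vstack([cv2.resize(r["image"][120:330,100:380],(560,420)),t["image"][180:360]])[:,:,::-1],None,fx=1,fy=1))
E
```

```text
time: 6.97
tcp_pos: [0.5077, 0.1356, 0.3868]
ee_rot: [-0.071, 0.657, 0.748, 0.062]
wrist_force: [1.2, -0.7, -0.7]
width: 0.19
time: 7.38
tcp_pos: [0.5078, 0.1348, 0.3767]
ee_rot: [0.001, 0.66, 0.751, -0.0]
wrist_force: [-0.7, 1.1, -0.2]
width: 0.196
time: 7.8
tcp_pos: [0.5201, 0.0636, 0.3697]
ee_rot: [0.0, 0.66, 0.751, 0.0]
wrist_force: [-0.0, 1.1, -0.8]
width: 0.189
time: 8.22
tcp_pos: [0.5323, -0.007, 0.3626]
ee_rot: [0.0, 0.66, 0.751, 0.0]
wrist_force: [-0.1, 0.6, -1.5]
width: 0.196
time: 8.63
tcp_pos: [0.5446, -0.0782, 0.3555]
ee_rot: [0.0, 0.66, 0.751, 0.0]
wrist_force: [-0.4, 0.1, -0.9]
width: 0.197
time: 9.05
tcp_pos: [0.5568, -0.1493, 0.3484]
ee_rot: [-0.0, 0.66, 0.751, -0.0]
wrist_force: [0.4, -0.5, 0.1]
width: 0.192
time: 9.47
tcp_pos: [0.5565, -0.1473, 0.3487]
ee_rot: [0.0, 0.66, 0.751, 0.0]
wrist_force: [0.0, -0.1, -0.9]
width: 0.191
t 9.47 [ 0.5565 -0.1473  0.3487] rpy-err [-0.0001  0.     -0.0007] F [ 0.036  -0.054  -0.9461] w 0.191 q [-0.4003  0.371  -0.0407  1.1591  0.0001  1.0408]
5 rows: travel [-0.0002  0.0001  0.0077] rot [ 0.     -0.      0.0001]
```

View pics/s4.png

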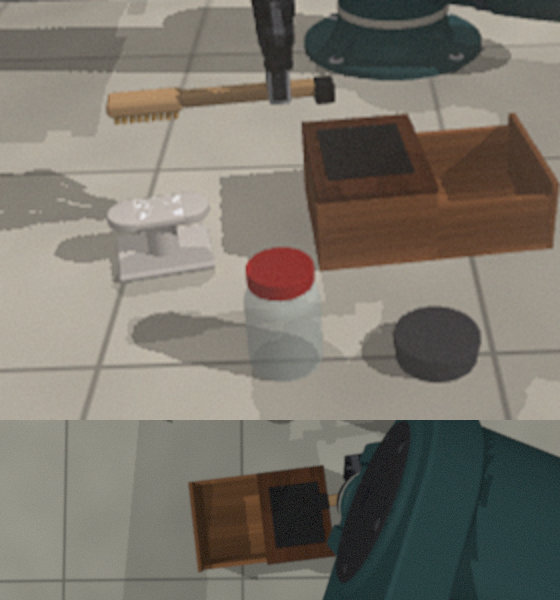

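Scene view: the brush is level, bristles down, bristle field centre at about (147,120) in the crop, and the pad top centre at about (160,208). Top view is blocked by the arm. Now I'll lower it and compare the positions.

```bash
python3 -m inch '{"travel":[[0,0,0.0077],[0,0,0.0077],[0,0,0.0077],[0,0,0.0077],[0,0,0.0077]],"delta_rot":[[0,0,0],[0,0,0],[0,0,0],[0,0,0],[0,0,0]]}'
python3 -m inch '{"travel":[[0,0,0],[0,0,0],[0,0,0],[0,0,0],[0,0,0]],"delta_rot":[[0,0,0],[0,0,0],[0,0,0],[0,0,0],[0,0,0]]}'
python3 - <<'E'
from h import *
from cell import bot
s=bot.state(); show(s); c=np.load("scene.npz"); Rw=q2R(s["ee_rot"]).as_matrix()
print("pad from scene",px2w("scene",(100+159/2,120+208/2),.062))
b=lambda x,y,z: s["tcp_pos"]+Rw@np.array([y-58,x,180-z])/1e3
P=np.array([b(0,-75,0),b(17,-111,0),b(17,-39,0),b(12,111,0),[.574,-.28,.062]]); print(P)
print((cv2.projectPoints(P,c["rvec"],c["tvec"],c["mtx"],None)[0][:,0]-[130,150])*5)
r=bot.get_image("scene"); cv2.imwrite("pics/s5.png",cv2.resize(r["image"][150:270,130:290,::-1],(800,600),interpolation=2))
E
```

```text
time: 9.98
tcp_pos: [0.5564, -0.1478, 0.3089]
ee_rot: [-0.0, 0.66, 0.751, -0.0]
wrist_force: [1.0, 0.8, -0.3]
width: 0.193
time: 10.4
tcp_pos: [0.5567, -0.1479, 0.3104]
ee_rot: [0.0, 0.66, 0.751, 0.0]
wrist_force: [-0.0, 0.5, -0.3]
width: 0.199
t 10.4 [ 0.5567 -0.1479  0.3104] rpy-err [-0.0006 -0.0003  0.    ] F [-0.0208  0.5254 -0.2553] w 0.199 q [-0.4011  0.3922 -0.1147  1.0633  0.      1.0407]
pad from scene [ 0.5752 -0.2788  0.062 ]
[[ 0.5739 -0.2798  0.1304]
 [ 0.5954 -0.3133  0.1305]
 [ 0.5861 -0.2419  0.1304]
 [ 0.5619 -0.0938  0.1304]
 [ 0.574  -0.28    0.062 ]]
[[224.0574 223.9218]
 [130.1856 252.657 ]
 [314.9415 235.6129]
 [686.8303 195.4846]
 [245.1379 368.5852]]
```

View pics/s5.png

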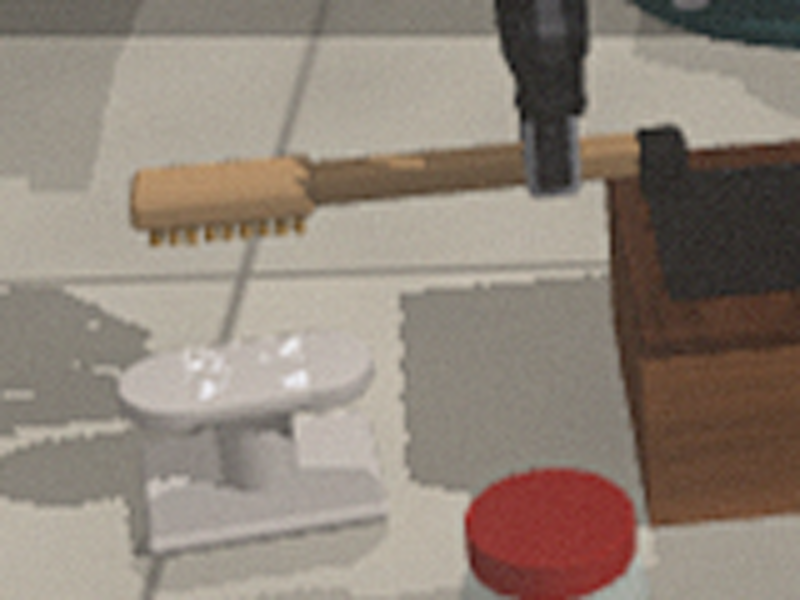

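The brush matches its projected position: head corner at about (132,240) against (130,252) predicted, nub at about (687,190) against (687,195). The pad centre is near (246,372) against (245,369). There is a clear gap under the bristles, so I'm handing in.

```bash
python3 -m inch '{"travel":[[0,0,0],[0,0,0],[0,0,0],[0,0,0],[0,0,0]],"delta_rot":[[0,0,0],[0,0,0],[0,0,0],[0,0,0],[0,0,0]]}'
python3 -c "
from cell import bot
print(abs(bot.state()['qd']).max()); print(bot.hand_in())"
```

```text
time: 10.87
tcp_pos: [0.5566, -0.1478, 0.31]
ee_rot: [-0.0, 0.66, 0.751, 0.0]
wrist_force: [-0.3, -0.1, -1.4]
width: 0.19
0.0007542569455765736
the job is handed in; nothing more can be done
None
```

I gripped the brush by its handle, tilted it about 0.38 rad and drew it out slantwise, handle first. It is now held level, bristles down, over the shoe stand. I handed the job in at 10.9 s; no verdict was reported.

- **Position over the stand:** by calculation from the tool pose, the bristle centre is about 68 mm above the stand's top. It is within about 2 mm sideways of the pad centre, which I measured in both the top and scene pictures.
- **Holding still:** the joints were practically still (under 0.001 rad/s). The gripper opening stayed at about 0.19, so the brush is still gripped. I had no direct reading of the finger force.
- **Slanted draw:** I worked out the nub's height at the tilt, about 92 mm, from the tool pose. The scene picture put it roughly there or slightly higher. I saw no sign of contact with the box while drawing it out.
- **Other objects:** nothing looked disturbed in the last pictures, but I did not measure the jar, heel guard or tin again, and the arm blocked the top camera.
- **Small contact:** while closing on the handle, the fingertips seem to have touched the box floor lightly (about 6.5 N).

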